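Bolt the craft tool box shut past its spring safety catch

ROBOT

A 6-joint arm with a two-finger parallel gripper is mounted at the origin on the work surface. World frame = base frame: x ahead of the robot, y to its left, z up, the work surface at z = 0. Lengths are in m, angles in rad, forces in N, time in s.
With the tool pointing down it reaches from about 0.375 to 0.925 m from the base axis. Payload 5.7 kg.
Tool frame: the origin (TCP) lies midway between the tips of the shut fingers; the grasp point (between the pads) lies 19 mm behind it; z points along the fingers, x is the direction in which the jaws open and shut, and the axes are right-handed (so a half turn about z gives the same grasp; the last joint's range is limited). The gripper opens to 88 mm and grips with 3 to 60 N. Pads are 20 mm wide; open, the fingers measure 115 mm over their backs; the gripper's body (75 mm by 178 mm) begins 61 mm behind the grasp point.
Start: joints at [-1.448, 0.359, 1.51, -0, 1.272, -0.115], TCP at [0.141, -0.583, 0.223] pointing down, gripper open.
Joint ranges: [-2.97, 2.97], [-1.01, 2.36], [0.21, 2.38], [-0.96, 4.11], [0.2, 2.71], [-2.98, 2.98]. Speed limits (rad/s): [2.39, 2.39, 3.14, 3.14, 3.14, 3.14].

INTERFACE

Orientations are given as a unit quaternion [x, y, z, w].
In Python, from bench import move_ptp, servo_line, goto_joints, move_gripper, sleep, inverse_kinematics, capture, PlanningError, close_job, spot_in, silhouettes, current_clock, current_joint_pos, current_qvel, current_joint_torque, current_position, current_orientation, current_force, current_torque, current_finger_gap gives the robot as it stands. Calls block until the motion is done:
- move_ptp(position, orientation): joint-space move of the TCP to a pose.
- servo_line(position, orientation=None, rate=0.15, contact_N=None): straight line of the TCP; orientation=None keeps the orientation; rate is the mean speed in m/s. With contact_N (N) it stops when the force on the tool has changed by that much, and returns True; else False.
- goto_joints(angles): joint-space move.
- move_gripper(opening): finger opening in m; the grip force is fixed at half the most; returns when the fingers have stopped.
- sleep(seconds).
- inverse_kinematics(position, orientation): joint angles nearest the present ones, or None.
- capture(name): name is "scene" or "top"; returns a dict with "image" (400x640x3 uint8, blue, green, red), "range_z" (400x640 float32, m along the optical axis (not along the pixel's ray), 0 where there is no reading), "intrinsics" (3x3 intrinsics, pixels), "R" (3x3) and "t" (3): a world point X has camera coordinates R X + t. Camera axes: x right, y down, z forward; pixel columns grow to the right and rows downward; lengths in m; the calibration is good to about 2 mm. A picture is of the moment at which its call begins.
A pose or a line that the arm cannot do raises PlanningError and nothing moves.
- close_job(): hands the job in, once; it reports no verdict.
Trained networks look in the newest picture that a camera, given by its name, has taken for a name from the list of things; names that differ only in an ending like _2 or _b are one class to them, and where a whole thing is asked for, a point or a joint stands for the part that bears it (a point fixed in the world has none). Each returns a list of dicts, best first, with "conf" (0 to 1); they miss things now and then, are a little off and sometimes report something else, mostly with a low value. They report only what shows in the picture. A call takes as long as a camera call.
- spot_in(camera, query): "xy" ([column, row] in pixels, amid what is visible of it).
- silhouettes(camera, query): "region" (400x640 bool, what is visible of it) and "xy" ([column, row] in pixels, amid what is visible of it).
Readings, each from a call of its own:
- current_clock(): time.
- current_joint_pos(): joint angles.
- current_qvel(): joint speeds.
- current_joint_torque(): joint torques, N m.
- current_position(): TCP position.
- current_orientation(): TCP orientation.
- current_force(): force on the tool from outside, world axes, zero at the start.
- current_torque(): the same for the moment, N m.
- current_finger_gap(): finger opening in m.
Only numpy, scipy, OpenCV 4.12 (cv2) and the standard library are available. Lean on these libraries where they do the work, as an engineer would, in place of code of your own. Each camera call takes 0.05 s, during which the arm holds its last target.

TASK

Bolt the lid of the plywood tool box: press the long sprung safety-catch strip down with one fingertip and keep it held down while the other fingertip pushes the bolt's upright lug all the way along until the bolt is fully home in the keeper. Then let go, so that the catch springs back up and locks the bolt, and draw clear. Pick nothing up, and leave the spool, cones and other things on the box and table where they are.

Things in the scene. Friction and masses are not known exactly. Their poses are not given: they have to be found in the camera images.
- toolbox: Plywood tool box fixed to the table, 280 (its x) x 240 (y) x 80 mm high. Origin: centre of underside; z up. On the lid lies a steel plate, top 84 mm above the origin, with the bolt (centre line y = -30 mm, slides to +x) and, parallel to it, the catch strip (centre line y = +30 mm). Other than the lug, bolt parts stay below 101 mm above the origin.
- keeper (a point): Centre of the far staple (keeper) that the bolt's tip enters, at x = 78, y = -30 mm of the box, 98 mm above its origin, 42 mm wide. Two guides like it stand at x = 40 and 54 mm, tops 100 mm above the box's origin.
- lug (a point): Centre of the top face of the bolt's upright lug, 122 mm above the box's origin; moves with the bolt; axes as the box's. The lug is a steel plate 10 mm thick (x), 30 mm wide (y), 28 mm tall above the flat bar (top 94 mm above the origin), which runs on behind it. Push its rear (-x) face, 5 mm behind this point, to +x. Fully back the point is at x = -22 mm of the box, home at +28 mm.
- strip (a point): Centre of the top face of the catch strip; moves with it; axes as the box's. Steel strip 120 mm long (x, -75 to +45 mm of the box), 28 mm wide (y); its top, when up, 108 mm above the box's origin: 14 mm below the lug's top, 14 mm above the bolt bar. It goes straight down wherever pressed; a fingertip may slide along it while pressing.
- bolt (a joint): Travel of the bolt, m: 0 fully back, 0.050 home (end stop); starts between 0 and 0.005. About 2.5 N of friction. While the catch is up, its tooth, standing between three comb teeth on the bolt's side, stops the bolt near 0.007, and again farther on if let up midway; it can rise to lock the bolt home only once the bolt is beyond 0.045.
- catch (a joint): How far the catch strip is pressed down, m: 0 up, 0.010 at the bottom stop; the bolt is freed below 0.005. Its spring takes about 3 N to start and about 8 N at the bottom, and lifts it again when let go.
- spool: Loose copper-wire spool standing on the lid, 42 mm wide, 28 mm high. Origin: centre of its foot. Leave alone.
- cone_small: Small pine cone standing on the lid, 35 mm wide, 39 mm high. Origin: its foot. Leave alone.
- cone_big: Large pine cone standing on the table, 60 mm wide, 68 mm high. Origin: its foot. Leave alone.
- jar: Glass jar with a steel cap, 60 mm wide, 85 mm high. Origin: centre of its foot. Leave alone.
- cup: White ceramic cup, 72 mm wide, 75 mm high. Origin: centre of its foot. Leave alone.
- wreath: Twig wreath lying flat, about 220 mm wide, 40 mm high. Origin: its centre on the table. Leave alone.
- pliers: Pliers with blue grips lying on the table, 160 mm long, 13 mm high. Origin: middle of its length, on the table. Leave alone.

How it is judged:
On the way, in this order (a step that is already met when the one before it is completed fails the run):
1. a fingertip holds the catch down while the bolt is still back (value of joint catch above 0.005 m and value of joint bolt below 0.01 m and contact force between the fingers and catch above 0.5 N), for 0.05 s.
2. with the catch held down by one fingertip, the other pushes the bolt past the middle of its travel (value of joint bolt between 0.025 and 0.042 m and value of joint catch above 0.004 m and contact force between the fingers and catch above 0.5 N and contact force between the fingers and bolt above 0.3 N), for 0.05 s.
3. the bolt is home (value of joint bolt above 0.0455 m), for 0.05 s.
At the end, for the whole second after the job is handed in: The bolt is home (at least 45.5 of its 50 mm) and the catch has sprung back up behind it (within 1.5 mm of its top position) (value of joint bolt above 0.0455 m and value of joint catch below 0.0015 m); the robot touches nothing.
It fails at once if the catch is let up (less than 3 mm down) while the bolt is between 12 and 42 mm (value of joint bolt between 0.012 and 0.042 m and value of joint catch below 0.003 m).
It fails at once if one of the other things on the box or table is picked up, or shifted by more than 25 mm (distance of any of spool, cone_small, cone_big, jar, cup, wreath, pliers from where it was at the start of the episode above 0.025 m).
It also fails if it takes over 40 s, if anything falls off the work surface, if the arm or the gripper's body presses on something with over 40 N, if the wrist force passes 120 N, or if a joint passes its speed limit or range.

## Working session

There is one attempt and no reset: what is moved stays moved. The work goes in short steps, each a Python script; the robot and the scene stay as the last script left them, time stands still between calls to the robot, and variables do not carry over. Pictures are saved under pics/ and viewed, and the job is handed in when it is done.

```bash
ls; mkdir -p pics; python3 - <<'E'
from bench import *
import cv2,numpy as np,pickle
for c in("scene","top"):
    d=capture(c); cv2.imwrite(f"pics/{c}0.png",d["image"]); pickle.dump(d,open(f"{c}0.pkl","wb"))
    print(c,d["intrinsics"].tolist(),d["R"].round(4).tolist(),d["t"].round(4).tolist())
    for q in("toolbox","lug","strip","keeper","bolt","spool","cone_small"):
        print(q,[(np.round(r["xy"],1).tolist(),round(r["conf"],2)) for r in spot_in(c,q)[:3]])
print(current_clock(),current_position(),current_orientation(),current_force())
E
```

```text
pics
scene [[458.84121283170595, 0.0, 323.8481040224939], [0.0, 458.84121283170595, 204.22199536000295], [0.0, 0.0, 1.0]] [[-0.7272, 0.6865, 0.0034], [0.5175, 0.5514, -0.6543], [-0.451, -0.474, -0.7563]] [0.3462, -0.1698, 1.8319]
toolbox [([320.5, 231.8], 0.82)]
lug [([315.5, 216.7], 0.77)]
strip [([331.6, 218.6], 0.65)]
keeper [([321.9, 232.4], 0.8), ([230.2, 178.8], 0.66)]
bolt [([315.3, 215.4], 0.58)]
spool [([340.7, 252.0], 0.65)]
cone_small [([302.4, 197.6], 0.53), ([316.5, 215.0], 0.17)]
top [[516.2656697305168, 0.0, 324.634052542635], [0.0, 516.2656697305168, 202.224429126782], [0.0, 0.0, 1.0]] [[-0.0704, -0.9975, 0.0001], [-0.9752, 0.0688, -0.2102], [0.2097, -0.0149, -0.9777]] [0.0193, 0.475, 1.5257]
toolbox [([307.1, 195.1], 0.57), ([513.6, 212.0], 0.44)]
lug [([318.4, 186.1], 0.76), ([436.7, 153.8], 0.43)]
strip [([302.6, 195.6], 0.96), ([263.5, 181.2], 0.68), ([438.9, 156.7], 0.54)]
keeper [([305.0, 192.9], 0.64)]
bolt [([322.0, 189.2], 0.65), ([194.8, 260.2], 0.56), ([132.9, 227.1], 0.39)]
spool [([264.9, 180.2], 0.5), ([511.0, 210.3], 0.19)]
cone_small [([343.9, 192.1], 0.63)]
0.8 [ 0.14132173 -0.58311165  0.22266884] [ 7.85991697e-01 -6.18237052e-01 -1.36898146e-05  4.26927768e-06] [0.15232135 0.18236899 0.49658233]
```

```bash
python3 - <<'E'
import cv2
a=cv2.imread("pics/top0.png"); cv2.imwrite("pics/top0c.png",cv2.resize(a[120:270,215:415],None,fx=4,fy=4,interpolation=cv2.INTER_CUBIC))
a=cv2.imread("pics/scene0.png"); cv2.imwrite("pics/scene0c.png",cv2.resize(a[150:300,220:420],None,fx=4,fy=4,interpolation=cv2.INTER_CUBIC))
E
```

```text
(no output)
```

View pics/top0.png

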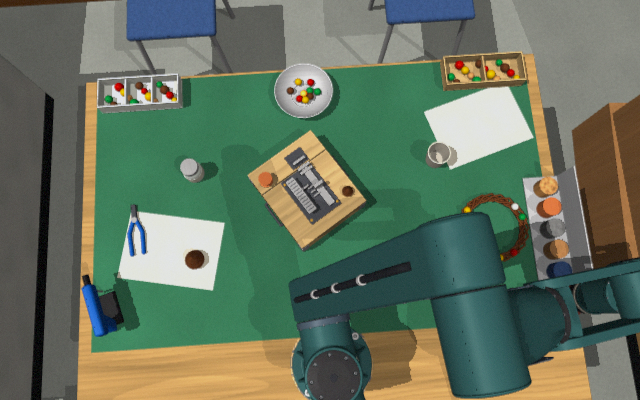

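View pics/scene0.png

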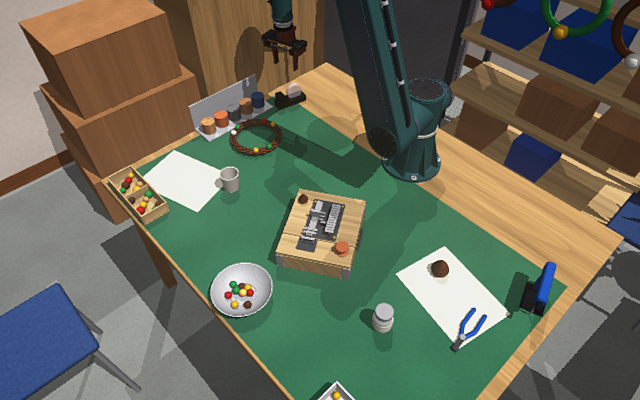

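```bash
ls pics
```

```text
scene0.png
scene0c.png
top0.png
top0c.png
```

View pics/top0c.png

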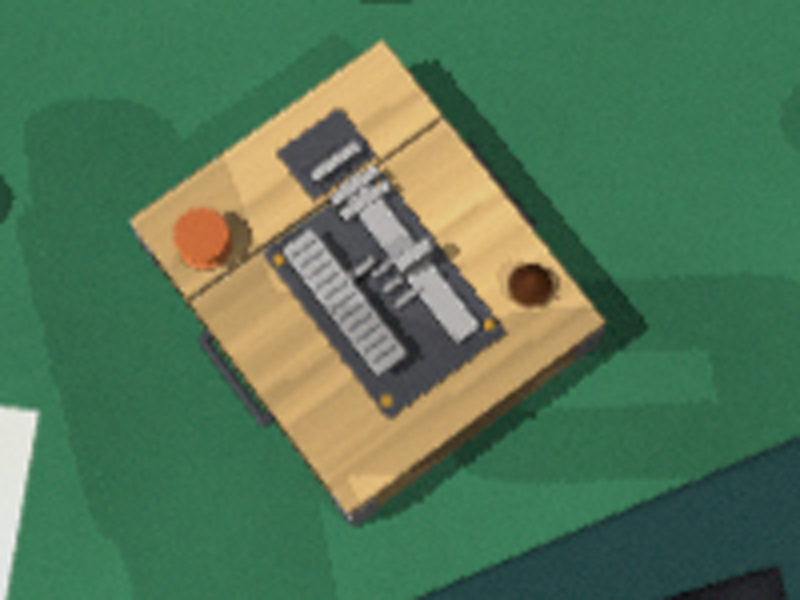

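View pics/scene0c.png

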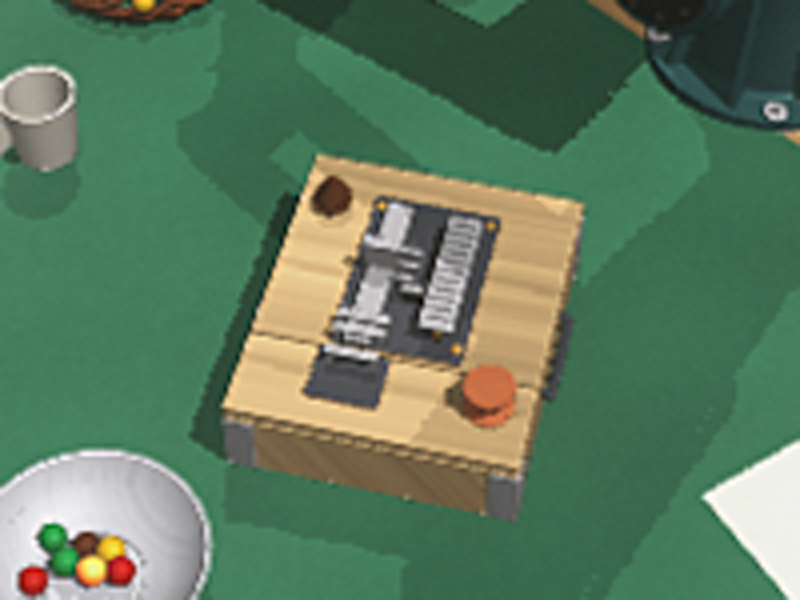

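The pictures show the box with the strip (top image, about 300,195) and the lug (about 318,184). Box +x runs up and to the left in the top image. The spool is at (265,180) and the small cone at (347,191). Next I'll fit the box pose from depth.

```bash
cat > h.py <<'E'
import numpy as np,pickle,cv2
def pts(d):
    K=d["intrinsics"];z=d["range_z"];v,u=np.indices(z.shape)
    c=np.stack([(u-K[0,2])/K[0,0]*z,(v-K[1,2])/K[1,1]*z,z],-1)
    w=(c-d["t"])@d["R"]; w[z<=0]=np.nan
    return w
def proj(d,X):
    c=np.atleast_2d(X)@d["R"].T+d["t"]; p=c@d["intrinsics"].T
    return p[:,:2]/p[:,2:]
E
python3 - <<'E'
from h import *
from scipy.optimize import minimize
P={}
for c in("top","scene"):
    d=pickle.load(open(f"{c}0.pkl","rb")); w=pts(d); P[c]=w
    m=(w[...,2]>0.06)&(w[...,2]<0.135)
    m=m.astype(np.uint8)
    n,l,s,ce=cv2.connectedComponentsWithStats(m)
    uv=(305,215) if c=="top" else (320,240)
    k=l[uv[1],uv[0]]; q=w[l==k]
    lid=q[(abs(q[:,2]-0.08)<0.006)]
    r=cv2.minAreaRect(q[q[:,2]>0.07][:,:2].astype(np.float32)); print(c,len(q),np.median(lid[:,2]),r)
    print(np.round(cv2.boxPoints(r),4).tolist())
    t=q[q[:,2]>0.102]; print(len(t), np.percentile(q[:,2],[1,5,20,50,80,95,99]).round(4))
E
```

```text
top 7244 0.08092521707919416 ((0.5187411308288574, 0.03909236192703247), (0.2831801772117615, 0.24121807515621185), 33.02108383178711)
[[0.3343000113964081, 0.06310000270605087], [0.4657000005245209, -0.13920000195503235], [0.7031999826431274, 0.01510000042617321], [0.5716999769210815, 0.21739999949932098]]
656 [0.0706 0.0752 0.0786 0.0822 0.0879 0.1082 0.1143]
scene 5123 0.08108351350851105 ((0.5192883610725403, 0.03667168319225311), (0.29032444953918457, 0.24145621061325073), 33.10950469970703)
[[0.33169999718666077, 0.05849999934434891], [0.4636000096797943, -0.1437000036239624], [0.7067999839782715, 0.014800000004470348], [0.5748999714851379, 0.21709999442100525]]
484 [0.0632 0.0746 0.0787 0.0819 0.0871 0.1085 0.1132]
```

```bash
cat >> h.py <<'E'
def box(b,p):
    x,y,a=b;c,s=np.cos(a),np.sin(a);p=np.atleast_2d(np.array(p,float))
    return np.c_[x+c*p[:,0]-s*p[:,1],y+s*p[:,0]+c*p[:,1],p[:,2]]
def rect(x0,x1,y0,y1,z): return [[x0,y0,z],[x1,y0,z],[x1,y1,z],[x0,y1,z]]
def overlay(d,b,q,name,win,f=4):
    im=cv2.resize(d["image"][win[1]:win[3],win[0]:win[2]],None,fx=f,fy=f,interpolation=cv2.INTER_CUBIC)
    for r,col in((rect(-.14,.14,-.12,.12,.08),(255,0,0)),(rect(-.075,.045,.016,.044,.108),(0,0,255)),
              (rect(-.027+q,-.017+q,-.045,-.015,.122),(0,255,255)),(rect(.074,.082,-.051,-.009,.098),(255,0,255)),(rect(.036,.044,-.051,-.009,.1),(255,0,255))):
        p=(proj(d,box(b,r))-[win[0],win[1]]+.5)*f
        cv2.polylines(im,[np.round(p).astype(int)],True,col,1)
    cv2.imwrite(name,im)
E
python3 - <<'E'
from h import *
b=(.519,.038,np.radians(33.05))
for c,win in(("top",(235,120,385,260)),("scene",(265,180,375,285))):
    d=pickle.load(open(f"{c}0.pkl","rb")); overlay(d,b,0.002,f"pics/ov_{c}.png",win,4 if c=="top" else 5)
    w=pts(d); m=(w[...,2]>.104)&(w[...,2]<.13)&(np.hypot(w[...,0]-.519,w[...,1]-.038)<.2)
    q=w[m]; a=b[2]; l=(q[:,:2]-b[:2])@np.array([[np.cos(a),-np.sin(a)],[np.sin(a),np.cos(a)]])
    s=(l[:,1]>.01)&(l[:,1]<.05)&(l[:,0]<.055)&(l[:,0]>-.085)
    print("strip",s.sum(),l[s].min(0),l[s].max(0),np.percentile(l[s],[3,50,97],axis=0),np.median(q[s,2]))
    s=(l[:,1]<.0)&(l[:,1]>-.06)&(l[:,0]<.0)&(q[:,2]>.115)
    print("lug",s.sum(),np.percentile(l[s],[3,50,97],axis=0),np.median(q[s,2]),q[s,2].max())
E
```

```text
strip 353 [-0.0748503   0.01713496] [0.04433673 0.04596251] [[-0.07151774  0.0186932 ]
 [-0.01610434  0.03222463]
 [ 0.04008058  0.04480589]] 0.10921693448554541
lug 37 [[-0.025462   -0.04248424]
 [-0.02116724 -0.02774861]
 [-0.01587156 -0.01426826]] 0.12323683896338135 0.1286809359064047
strip 240 [-0.07403376  0.01476171] [0.04871711 0.04353533] [[-0.07073034  0.01593137]
 [-0.01092576  0.02962152]
 [ 0.04449036  0.04232839]] 0.10882124549657005
lug 33 [[-0.02357781 -0.04524826]
 [-0.01702103 -0.02929981]
 [-0.0132243  -0.01626948]] 0.12117756153898009 0.12770966610212184
```

View pics/ov_top.png

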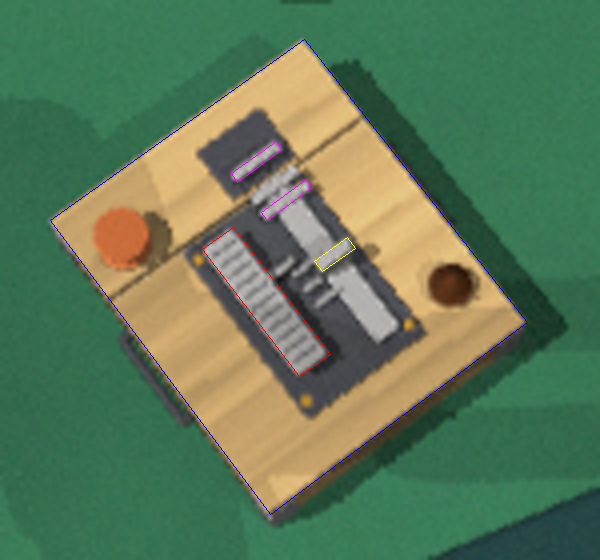

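View pics/ov_scene.png

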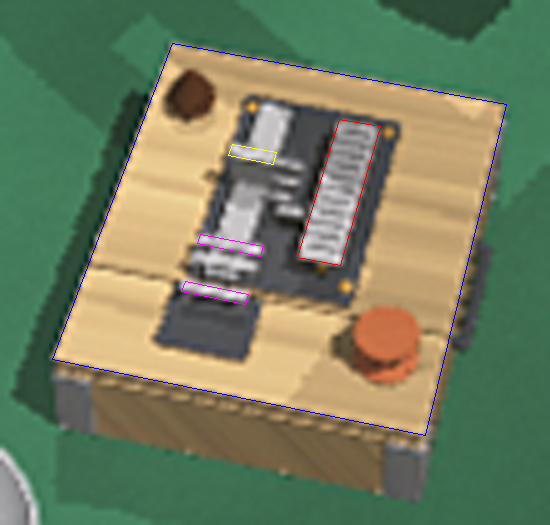

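The overlays match in both views. The box is at (0.519, 0.038) with yaw 33.05°, and the bolt starts about 2 mm forward. My plan is to keep the tool vertical with the jaws along box y and the finger centres at ±30 mm. I'll start about 45 mm behind box centre.

```bash
cat >> h.py <<'E'
B=(.519,.038,np.radians(33.05))
def quat():
    from scipy.spatial.transform import Rotation as R
    a=B[2]; x=np.array([np.sin(a),-np.cos(a),0]); z=np.array([0,0,-1.]); y=np.cross(z,x)
    return R.from_matrix(np.c_[x,y,z]).as_quat()
def W(x,y,z): return box(B,[x,y,z])[0].tolist()
def loc(p):
    a=B[2];d=np.array(p[:2])-B[:2];c,s=np.cos(a),np.sin(a)
    return np.round([c*d[0]+s*d[1],-s*d[0]+c*d[1],p[2]],4)
E
python3 - <<'E'
from h import *; from bench import *
q=quat(); print(inverse_kinematics(W(-.045,0,.2),q))
move_gripper(.0465)
move_ptp(W(-.045,0,.2),q)
servo_line(W(-.045,0,.13),rate=.1)
print(current_clock(),loc(current_position()),current_orientation(),q,current_force(),current_finger_gap())
for c in("top","scene"):
    d=capture(c); pickle.dump(d,open(f"{c}1.pkl","wb")); overlay(d,B,.002,f"pics/a_{c}.png",(235,120,385,260) if c=="top" else (265,140,375,285),4)
E
```

```text
[-1.15640350e-01  2.12625237e-01  1.78746040e+00 -4.44089210e-16
  1.14150702e+00  8.78324659e-01]
4.8917 [-0.0447 -0.0003  0.1303] [ 8.78988245e-01 -4.76843342e-01  2.80628249e-04 -1.16855572e-04] [ 0.87902523 -0.47677526  0.         -0.        ] [-0.05939602 -0.31424017 -0.38344195] 0.04642950458921028
```

View pics/a_scene.png

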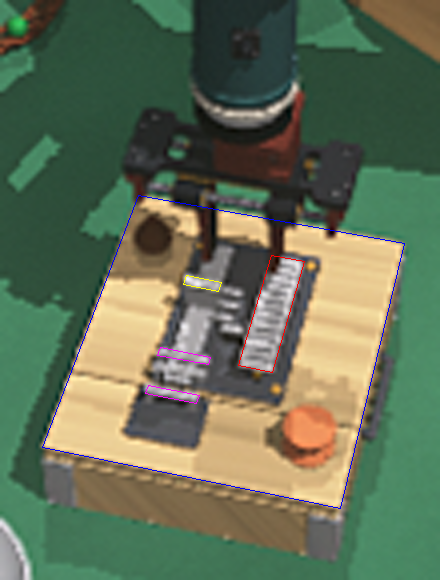

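View pics/a_top.png

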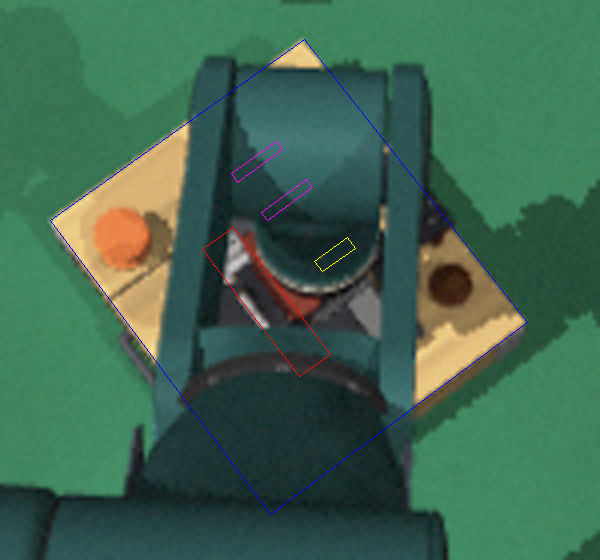

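Scene view: the fingertips at (208,255) and (277,262) line up with the lug and the strip. The gripper's outer bracket is near the small cone, so I'll check clearances by depth.

```bash
python3 - <<'E'
from h import *
d=pickle.load(open("scene1.pkl","rb")); w=pts(d)
f=lambda x:proj(d,box(B,x)).round(1)
print("cone",[loc(p).tolist() for p in [np.nanmedian(pts(pickle.load(open("top0.pkl","rb")))[189:193,346:350].reshape(-1,3),axis=0)]])
print("tips proj crop",((f([[-.045,-.03,.13],[-.045,.03,.13]])-[265,140])*4))
q=w.reshape(-1,3); a=np.array([loc(p) for p in q[(np.hypot(q[:,0]-B[0],q[:,1]-B[1])<.22)]])
for y0 in np.arange(-.14,.14,.02):
    m=(a[:,1]>=y0)&(a[:,1]<y0+.02)&(a[:,2]>.128)&(a[:,2]<.3)
    if m.any(): print(round(y0,2),m.sum(),"minz",a[m,2].min(),"x",a[m,0].min(),a[m,0].max())
E
```

```text
cone [[-0.0886, -0.0865, 0.1127]]
tips proj crop [[207.2 252.4]
 [278.  265.6]]
-0.1 71 minz 0.2097 x -0.0782 -0.0098
-0.08 143 minz 0.2111 x -0.0757 -0.0094
-0.06 103 minz 0.2149 x -0.0739 -0.008
-0.04 161 minz 0.1306 x -0.0662 -0.0084
-0.02 86 minz 0.1283 x -0.0294 -0.0091
0.0 84 minz 0.2205 x -0.0284 -0.0088
0.02 205 minz 0.1295 x -0.075 -0.0095
0.04 115 minz 0.2072 x -0.0729 -0.0085
0.06 145 minz 0.2125 x -0.0777 -0.009
0.08 44 minz 0.2398 x -0.0734 -0.0087
```

The gripper body will stay about 60 mm above the cone. Pressing the strip now.

```bash
python3 - <<'E'
from h import *; from bench import *
f0=current_force()
servo_line(W(-.045,0,.114),rate=.05)
print(loc(current_position()),(current_force()-f0).round(2))
r=servo_line(W(-.045,0,.102),rate=.012,contact_N=2.0)
p=current_position();print(r,loc(p),(current_force()-f0).round(2))
z=p[2]
for k in range(6):
    z-=.0015
    if z<.097: break
    servo_line(W(-.045,0,z),rate=.02); sleep(.1)
    print(loc(current_position()),(current_force()-f0).round(2),current_torque().round(2),current_clock())
E
```

```text
[-0.0453  0.0003  0.1136] [ 0.94  0.51 -0.66]
True [-4.500e-02 -1.000e-04  1.074e-01] [ 1.23 -0.51  2.24]
[-4.50e-02 -1.00e-04  1.06e-01] [0.92 0.97 3.2 ] [0.03 0.08 0.07] 6.425
[-0.0449 -0.      0.1045] [ 1.48 -0.14  3.81] [0.02 0.12 0.01] 6.775
[-4.49e-02 -1.00e-04  1.03e-01] [ 0.26 -0.36  5.39] [-0.03  0.17  0.06] 7.125
[-4.490e-02 -1.000e-04  1.016e-01] [0.11 0.34 4.92] [0.02 0.13 0.05] 7.475
[-4.490e-02 -1.000e-04  1.002e-01] [ 0.37 -0.6   6.57] [0.04 0.16 0.03] 7.825
[-0.0449 -0.0001  0.0987] [ 0.13 -1.    6.52] [-0.03  0.26 -0.  ] 8.175
```

The force climbs along the spring's curve, from 3 N to about 6.5 N at roughly 9 mm down. The catch is held, so I'll push the bolt.

```bash
python3 - <<'E'
from h import *; from bench import *
a=B[2];R=lambda f:np.round([np.cos(a)*f[0]+np.sin(a)*f[1],-np.sin(a)*f[0]+np.cos(a)*f[1],f[2]],2)
z=.0988
def st(t): print(t,loc(current_position()),R(current_force()),round(current_clock(),2))
for x in(-.035,-.025,-.015,-.008,-.003,.002,.006):
    servo_line(W(x,0,z),rate=.03); st(x)
sleep(.1)
r=servo_line(W(.017,0,z),rate=.02,contact_N=12); st(r)
sleep(.15); st("hold")
E
```

```text
-0.035 [-0.0362  0.0005  0.0987] [-3.28 -0.1   6.55] 8.66
-0.025 [-0.0271  0.0008  0.0985] [-6.6  -0.2   8.13] 9.14
-0.015 [-0.0173  0.0009  0.0984] [-6.53  0.02  7.75] 9.62
-0.008 [-0.0104  0.0009  0.0984] [-6.   -0.1   8.03] 10.01
-0.003 [-0.0055  0.001   0.0983] [-6.61  0.24  6.99] 10.32
0.002 [-0.0006  0.001   0.0983] [-6.19 -0.32  7.06] 10.64
0.006 [0.0033 0.001  0.0983] [-5.74  0.32  7.04] 10.93
False [0.013  0.0011 0.0983] [-10.95  -1.15   9.42] 11.72
hold [0.0129 0.0011 0.0982] [-11.03  -1.07   9.91] 11.88
```

```bash
python3 - <<'E'
from h import *; from bench import *
a=B[2];R=lambda f:np.round([np.cos(a)*f[0]+np.sin(a)*f[1],-np.sin(a)*f[0]+np.cos(a)*f[1],f[2]],2)
def st(t): print(t,loc(current_position()),R(current_force()),round(current_clock(),2))
servo_line(W(.021,0,.0988),rate=.02,contact_N=15); sleep(.1); st("push")
d=capture("scene"); overlay(d,B,.05,"pics/b_scene.png",(265,140,375,285),4)
E
```

```text
push [0.0127 0.0011 0.0983] [-2.93 -0.66  6.4 ] 12.2
```

View pics/b_scene.png

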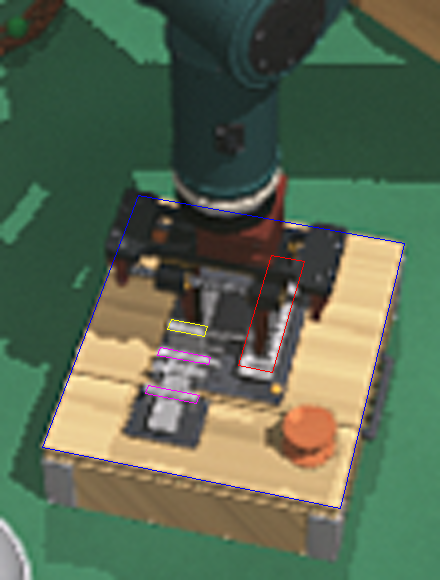

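The lug sits on the outline predicted for home, and the bolt's tip is through the keeper at about (165,410). I'll back off slightly and let the catch up.

```bash
python3 - <<'E'
from h import *; from bench import *
servo_line(W(.009,0,.0985),rate=.03)
print(loc(current_position()),current_force().round(2))
servo_line(W(.009,0,.16),rate=.06)
servo_line(W(-.02,0,.25),rate=.15)
move_ptp([.35,-.3,.3],quat())
print(loc(current_position()),current_force().round(2),current_clock())
for c in("top","scene"):
    d=capture(c); pickle.dump(d,open(f"{c}2.pkl","wb")); overlay(d,B,.05,f"pics/c_{c}.png",(235,120,385,260) if c=="top" else (265,180,375,285),4 if c=="top" else 5)
    w=pts(d); q=w[(np.hypot(w[...,0]-.519,w[...,1]-.038)<.2)]; l=np.array([loc(p) for p in q])
    m=(abs(l[:,0]+.015)<.05)&(abs(l[:,1]-.031)<.008); print("strip z",np.median(l[m,2]))
    m=(l[:,2]>.114)&(l[:,2]<.135)&(abs(l[:,1]+.03)<.014)&(abs(l[:,0])<.06); print("lug",np.median(l[m],axis=0),m.sum())
    for n in("spool","cone_small","jar","cup"):
        print(n,[np.round(r["xy"],1).tolist() for r in spot_in(c,n)[:1]])
E
```

```text
[ 0.0105 -0.0002  0.0992] [1.35 2.97 6.98]
[-0.3253 -0.1908  0.2996] [ 0.86 -0.03 -0.58] 15.8667
strip z 0.109
lug [ 0.02665 -0.02955  0.12175] 36
spool [[263.9, 180.9]]
cone_small [[345.9, 192.8]]
jar [[192.5, 168.5]]
cup [[436.3, 155.9]]
strip z 0.10865
lug [ 0.0315 -0.0302  0.1211] 35
spool [[340.4, 250.0]]
cone_small [[467.7, 334.1]]
jar [[380.1, 318.4]]
cup [[229.3, 178.7]]
```

View pics/c_top.png

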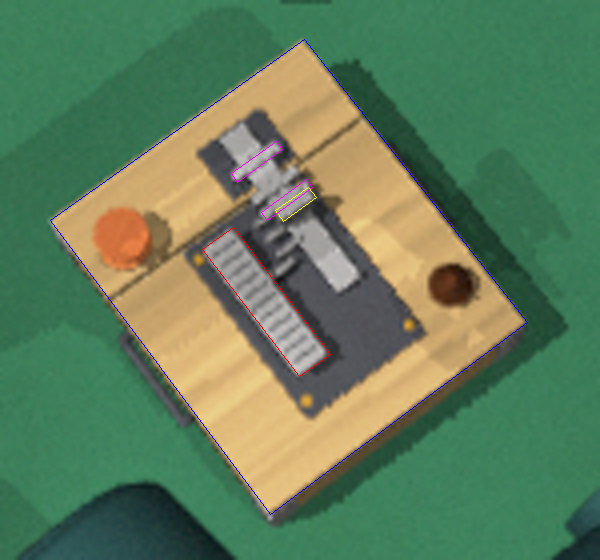

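View pics/c_scene.png

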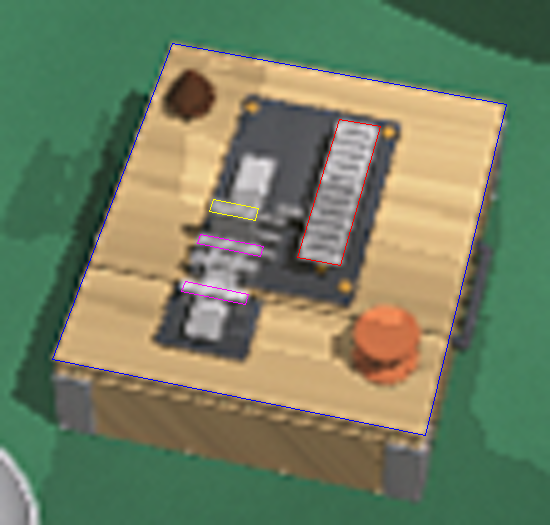

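```bash
python3 -c "
from bench import *
close_job(); print(current_clock())"
```

```text
the job is handed in; nothing more can be done
the job is handed in; nothing more can be done
```

The bolt is home in the keeper, the catch has sprung back up behind it, and I have handed in the job. `close_job()` gives no verdict, so the result below rests on my own checks.

- **What I did:** I pressed the strip about 9 mm down with one fingertip. Holding it there, I pushed the lug with the other until the force rose sharply at the end stop. Then I backed off slightly, lifted straight up and moved the arm clear, about 16 s in on the robot's clock.
- **Bolt:** the lug sits on the outline predicted for home in both camera views. It measured x = 26.7 mm (top) and 31.5 mm (scene), against 28 mm nominal. Both views give about 48 mm of travel from a start of about 2 mm, so the bolt is close to its full 50 mm.
- **Catch:** the strip top measured 109 mm in both views, the same as before pressing.
- **Other things:** the spool and small cone look unmoved in the pictures, and the jar and cup were found where they stood. I did not re-measure the big cone, wreath or pliers, but the arm did not go down near them.
- **Disagreement:** the network's last sighting of the small cone in the scene view, at (468,334), was false. The picture and the top view both show the cone in its place.

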